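# Clamp the straight burr in the collet chuck

## Task

Take the straight, flat-topped cylindrical burr from the wooden rack and set its shank upright into the collet chuck, fully home. Then turn the collet nut clockwise (seen from above) by its lever until the collet grips the shank firmly, without pressing the burr hard against the chuck and without forcing the lever once it has gone tight. Leave the other two burrs in the rack, the bolt and the star knob where they are.

Things in the scene. Friction and masses are not known exactly. Their poses are not given: they have to be found in the camera images.
- straight_burr: The burr to clamp: flat-topped dark steel cylinder head, diameter 26 mm, 26 mm high, on a 12 mm diameter steel shank 46 mm long with chamfered tip; about 0.12 kg. It stands head up in one of the rack's holes, the underside of its head resting on the rack. Origin: centre of the shank's lower tip; z up along the shank (head from z = 46 to 72 mm).
- cone_burr: Another burr in the rack, to be left there: same shank, pointed conical head 26 mm wide at the foot and 32 mm high. Origin at the lower tip of its shank, z up.
- ball_burr: Another burr in the rack, to be left there: same shank, ball head 28 mm in diameter, 29.5 mm high. Origin at the lower tip of its shank, z up.
- burr_rack: Fixed wooden block 164 x 56 x 50 mm with three 15 mm through holes on its centre line, 54 mm apart. Origin: centre of its underside; x along its 164 mm length, z up. Each burr stands in one hole, its tip 4.5 mm above the bench.
- chuck: Fixed collet chuck: plate 104 x 104 x 10 mm on the bench, round grey housing 64 mm in diameter up to 49 mm above the bench, on top the hexagonal collet nut (46 mm across flats) with its lever, and in the nut's middle the collet's round throat (rim 72 mm above the bench). Three jaws inside start open. Origin: centre of the plate's underside, z up.
- collet_throat: The collet's throat: fixed steel ring at the mouth (bore 14.4 mm, flared at the rim to about 20 mm, 20 mm long) and the stop 38 mm below the rim on which the shank comes to rest. Its frame is the chuck's. Pressing the burr on it with over 40 N is too hard.
- collet_mouth (a point): The centre of the throat's rim, 72 mm above the bench, z up.
- collet_seat (a point): Centre of the stop at the bottom of the collet, 34 mm above the bench, z up. The shank's tip rests here when fully home; the head's underside is then 8 mm above the rim and its top 106 mm above the bench.
- lever: The bar clamped on the hexagonal collet nut; origin as the chuck's, x outward along it. Stiff: about 7 N at the post just to run, and it stays where left. After 0.35 to 1.4 rad the jaws meet the shank; resistance then climbs about 70 N per rad. It grips well once pushed with 12 to 17 N in all at the post; above about 20 N it is overtightened.
- lever_post (a point): Top centre of the upright round post (16 mm in diameter, top 102 mm above the bench) at the end of the nut's lever, a 10 mm bar whose top is 65 mm above the bench. The post is 85 mm from the collet's axis; x points outward along the lever. Clockwise from above tightens. The lever is clamped on the nut at a different setting each time, so where it points when tight must be felt.
- collet: The split collet inside the chuck with its three jaws, 36 to 48 mm above the bench, hidden under the nut; the jaws close evenly on the shank as the nut turns. Its frame is the chuck's. Gripping, the three jaws together press the shank with more than 60 N; over 220 N in all is overtightened.
- bolt: Bystander: steel bolt standing on its head, 21 x 18 x 50 mm. Origin: centre of its underside.
- star_knob: Bystander: black clamping knob standing on its head, 44 x 42 x 38 mm. Origin: centre of its underside.
There are look-alikes about, which are no part of the job. What is shaped like the straight_burr but blue or purple is not meant.

How it is judged:
On the way, in this order (a step that is already met when the one before it is completed fails the run):
1. the straight burr's shank is fully home in the collet, standing on the stop (z of straight_burr in the frame of collet_seat between -0.004 and 0.003 m and horizontal distance between straight_burr and collet_seat below 0.004 m and angle between straight_burr's own z axis and vertical below 0.12 rad), for 0.2 s.
2. the nut is turned until the jaws grip the shank (all of step 1 and contact force between straight_burr and collet above 60 N), for 0.2 s.
At the end, for the whole second after the job is handed in: The straight burr's shank tip is within 3 mm of the collet's stop in height and within 4 mm of the axis, the burr is upright within 0.06 rad and at rest, and the collet's jaws grip the shank with more than 60 N in all (all of step 2 and linear speed of straight_burr below 0.02 m/s and angle between straight_burr's own z axis and vertical below 0.06 rad); the robot touches nothing.
It fails at once if the burr is pressed against the collet's throat or stop with more than 40 N (contact force between straight_burr and collet_throat above 40 N).
It fails at once if the collet is overtightened: the jaws press the shank with more than 220 N in all (contact force between straight_burr and collet above 220 N).
It fails at once if another burr is taken out of or moved in the rack by more than 15 mm (distance of any of cone_burr, ball_burr from where it was at the start of the episode above 0.015 m).
It fails at once if the bolt or the star knob is moved by more than 20 mm (distance of any of bolt, star_knob from where it was at the start of the episode above 0.02 m).
It also fails if it takes over 64 s, if anything falls off the work surface, if the arm or the gripper's body presses on something with over 40 N, if the wrist force passes 120 N, or if a joint passes its speed limit or range.

## Robot

A 7-joint arm with a two-finger parallel gripper is mounted at the origin on a cart in front of the work surface, level with it; the furniture and walls round the work are solid. World frame = base frame: x ahead of the robot, y to its left, z up, the work surface at z = 0. Lengths are in m, angles in rad, forces in N, time in s.
With the tool pointing down it reaches from about 0.4 to 0.85 m from the base axis. Payload 10.4 kg.
Tool frame: the origin (TCP) lies at the centre of the arm's flange, where the gripper is bolted on; the fingertips stand 173 mm ahead of it and the grasp point (between the pads) lies 155 mm ahead of it (manip.tcp_to_tips is the distance from the TCP to the fingertips, in m); z points along the fingers, y is the line along which they close (so a half turn about z gives the same grasp; the last joint's range is limited). The gripper opens to 85 mm and grips with 20 to 120 N. Pads are 22 mm wide; open, the fingers measure 114 mm over their backs; the gripper's body (76 mm by 85 mm) begins 54 mm behind the grasp point. The pads swing forward as they close: fully open they stand 13 mm farther back than shut.
Start: joints at [1.201, 0.332, -0.065, 1.46, 0.022, 1.35, -0.088], TCP at [0.212, -0.588, 0.405] pointing down, gripper open.
Joint ranges: [-2.6, 2.6], [-0.5, 2.12], [-1.47, 1.34], [0.16, 2.42], [-1.27, 4.41], [0.06, 2.06], [-2.6, 2.6]. Speed limits (rad/s): [2.22, 2.22, 2.79, 2.79, 3.14, 3.14, 3.14].

## Interface

Orientations are given as a 3x3 rotation matrix whose columns are the frame's x, y, z axes.
In Python, from rig import manip, solver, status, vision, sign_off gives the robot as it stands. Calls block until the motion is done:
- manip.move_to(position, orientation): joint-space move of the TCP to a pose.
- manip.servo_line(position, rotation=None, rate=0.15, until_force=None): straight line of the TCP; rotation=None keeps the orientation; rate is the mean speed in m/s. With until_force (N) it stops when the force on the tool has changed by that much, and returns True; else False.
- manip.movej(angles): joint-space move.
- manip.open_gripper() and manip.gripper_close(f_grip=None): open the fingers fully, or close them until they stop; f_grip is the grip in N (None keeps the last).
- manip.wait(seconds).
- solver.inverse_kinematics(position, orientation): joint angles nearest the present ones, or None.
- status.read_state(): the state.
- vision.camera(name): name is "scene" or "side" or "wrist"; returns the picture (420x560x3 uint8, red, green, blue); there is no depth.
- vision.get_calibration(name): a dict with "vertical_fov" (degrees; the focal length in pixels is half the picture's height over the tangent of half this angle, whatever the lens; pixels are square), "cx", "cy" (the principal point, pixels), "rvec" (rotation vector, rad) and "tvec" (3), from world to camera coordinates, as OpenCV has them. Camera axes: x right, y down, z forward; pixel columns grow to the right and rows downward; lengths in m; the calibration is good to about 2 mm. The wrist camera is an equidistant fisheye: a pixel r from the principal point sees the ray r / f radians off the axis. A picture is of the moment at which its call begins: read the wrist's pose just before it. get_calibration takes no time and is no camera call; for the wrist camera it gives the pose at the moment of the call.
A pose or a line that the arm cannot do raises manip.PlanningError and nothing moves.
- sign_off(): hands the job in; it is judged then, once.
Trained networks look in the newest picture that a camera, given by its name, has taken for a name from the list of things; names that differ only in an ending like _2 or _b are one class to them, and where a whole thing is asked for, a point or a joint stands for the part that bears it (a point fixed in the world has none). Each returns a list of dicts, best first, with "score" (0 to 1); they miss things now and then, are a little off and sometimes report something else, mostly with a low value. They report only what shows in the picture. A call takes as long as a camera call. They do not tell look-alikes from the thing itself.
- vision.silhouettes(name, camera): "region" (420x560 bool, what is visible of it) and "extent" ([left, top, right, bottom] in pixels, round what is visible of it).
The state is a dict: "clock": time; "joints": joint angles; "joint_vel": joint speeds; "joint_torque": joint torques, N m; "ee_pos": TCP position; "orientation": TCP orientation; "force": force on the tool from outside, world axes, zero at the start; "wrist_torque": the same for the moment, N m; "opening": finger opening in m; "grasp_force": force on a finger pad.
Only numpy, scipy, OpenCV 4.12 (cv2) and the standard library are available. Lean on these libraries where they do the work, as an engineer would, in place of code of your own. Each camera call takes 0.05 s, during which the arm holds its last target. There are 200 camera calls.

## Working session

There is one attempt and no reset: what is moved stays moved. The work goes in short steps, each a Python script; the robot and the scene stay as the last script left them, time stands still between calls to the robot, and variables do not carry over. Pictures are saved under pics/ and viewed, at most 10 in all, crops included, and the job is handed in when it is done.

```bash
mkdir -p pics; ls; python3 - <<'E'
from rig import manip, solver, status, vision
import cv2,numpy as np
print(status.read_state())
ims=[]
for c in ["scene","side"]:
    im=vision.camera(c); cv2.imwrite(f"pics/{c}0.png",im[:,:,::-1]); ims.append(im)
    k=vision.get_calibration(c); print(c,k)
    for n in ["straight_burr","cone_burr","ball_burr","burr_rack","chuck","lever","lever_post","collet_throat","bolt","star_knob"]:
        for d in vision.silhouettes(n,c):
            if d["score"]>.2: print(n,round(d["score"],2),d["extent"])
E
```

```text
pics
{'clock': 0.0, 'joints': array([ 1.20138097,  0.33289014, -0.06469964,  1.46094264,  0.02162122,
        1.34986696, -0.08850582]), 'joint_vel': array([-0.00042724,  0.00075767,  0.00088454, -0.0018755 ,  0.000138  ,
        0.0002674 , -0.00040382]), 'joint_torque': array([-1.09022028e-03, -6.25443578e+01,  4.85114101e-02, -3.91606092e+01,
        1.62664888e-02,  9.79060162e-03, -1.97012122e-05]), 'ee_pos': array([ 0.21240189, -0.58767275,  0.40390371]), 'orientation': array([[ 9.40453293e-01,  3.39922480e-01, -5.58306723e-04],
       [ 3.39922928e-01, -9.40452404e-01,  1.29569064e-03],
       [-8.46265231e-05, -1.40831779e-03, -9.99999005e-01]]), 'force': array([-0.62233619,  0.04263437,  0.22447284]), 'wrist_torque': array([-0.01281475, -0.00221076,  0.03116949]), 'grasp_force': 0.0, 'opening': 0.0856253201430284}
scene {'vertical_fov': 44.45592966334513, 'cx': 293.8968837217753, 'cy': 207.2038091876746, 'rvec': array([ 0.96147037, -2.2940654 ,  1.2534367 ]), 'tvec': array([0.36797992, 0.28253286, 0.64182025])}
straight_burr 0.65 [281.6, 191.8, 299.3, 223.2]
straight_burr 0.
[... 816 characters left out ...]
urr 0.69 [325.5, 295.2, 342.4, 327.6]
straight_burr 0.6 [303.7, 256.7, 321.1, 272.5]
cone_burr 0.67 [333.7, 246.4, 343.3, 265.4]
cone_burr 0.31 [269.2, 161.4, 286.9, 183.5]
cone_burr 0.28 [270.0, 251.9, 359.4, 313.4]
ball_burr 0.58 [282.8, 266.3, 296.1, 281.1]
burr_rack 0.62 [270.1, 254.0, 359.1, 310.7]
burr_rack 0.57 [279.5, 263.2, 296.7, 280.6]
chuck 0.57 [268.2, 159.7, 314.7, 225.4]
lever 0.46 [270.2, 161.2, 293.8, 186.5]
lever_post 0.67 [269.0, 159.5, 282.2, 184.9]
collet_throat 0.69 [279.8, 264.9, 295.8, 281.3]
collet_throat 0.53 [284.5, 186.2, 295.4, 188.7]
collet_throat 0.45 [268.4, 157.7, 312.3, 222.2]
bolt 0.47 [344.8, 219.3, 353.9, 243.1]
star_knob 0.68 [219.0, 243.2, 240.5, 263.5]
```

```bash
python3 - <<'E'
import cv2,numpy as np
a=cv2.imread("pics/scene0.png")[150:300,180:400]; b=cv2.imread("pics/side0.png")[150:335,210:400]
cv2.imwrite("pics/c1.png",cv2.resize(a,None,fx=3.6,fy=3.6,interpolation=cv2.INTER_CUBIC))
cv2.imwrite("pics/c2.png",cv2.resize(b,None,fx=3.2,fy=3.2,interpolation=cv2.INTER_CUBIC))
E
```

```text
(no output)
```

View pics/c1.png

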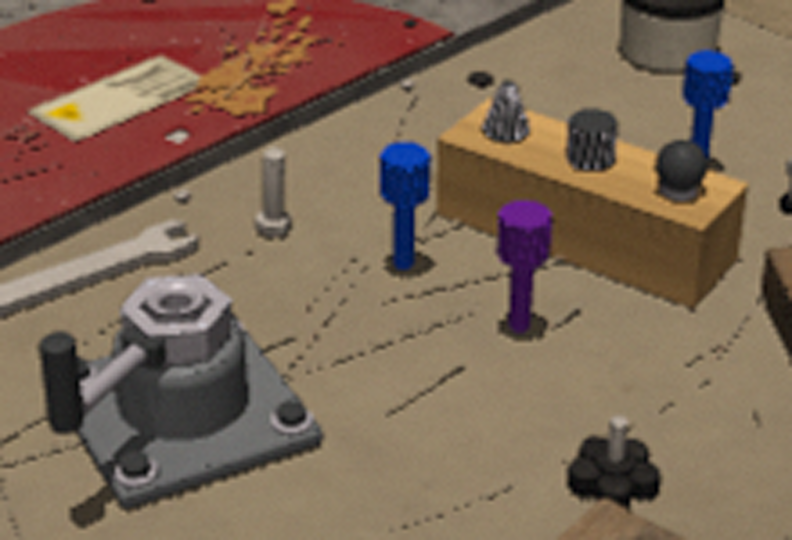

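View pics/c2.png

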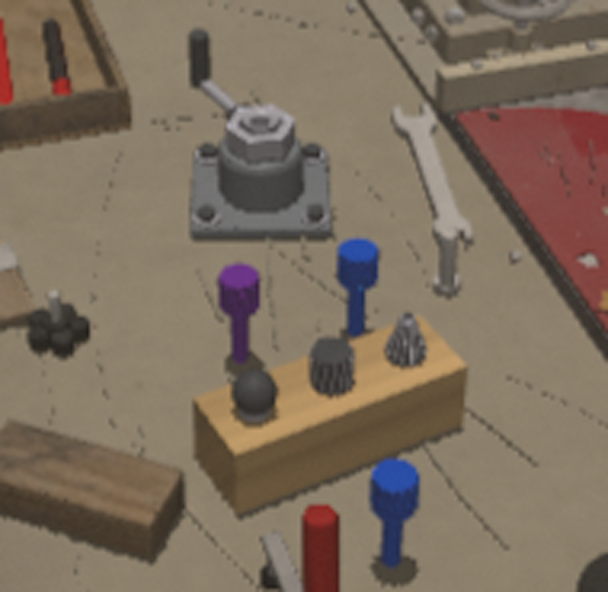

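The scene view shows these candidates:
- blue look-alike at (290,207)
- blue look-alike at (377,179)
- purple look-alike at (325,224)
- dark flat-topped cylinder in the middle of the rack at (344,189), which fits the description, with the cone at (320,183) and the ball at (370,197) either side of it

The side view agrees: dark cylinder at (313,265), blue at (322,238) and (334,311), purple at (284,244). The chuck's lever points toward the post at (197,254) in the scene view.

```bash
cat > h.py <<'E'
from rig import manip, solver, status, vision, sign_off
import cv2, numpy as np
def ray(cam,u,v,k=None):
    k=k or vision.get_calibration(cam); f=210/np.tan(np.radians(k["vertical_fov"])/2)
    R=cv2.Rodrigues(k["rvec"])[0]; x,y=(u-k["cx"])/f,(v-k["cy"])/f
    if cam=="wrist":
        r=np.hypot(x,y); s=np.sin(r)/max(r,1e-9); d=np.array([x*s,y*s,np.cos(r)])
    else: d=np.array([x,y,1.])
    d=R.T@d; return -R.T@k["tvec"], d/np.linalg.norm(d)
def at_z(cam,u,v,z,k=None):
    o,d=ray(cam,u,v,k); return o+d*(z-o[2])/d[2]
def proj(cam,p,k=None):
    k=k or vision.get_calibration(cam); f=210/np.tan(np.radians(k["vertical_fov"])/2)
    q=cv2.Rodrigues(k["rvec"])[0]@np.array(p)+k["tvec"]
    if cam=="wrist":
        r=np.hypot(q[0],q[1]); t=np.arctan2(r,q[2]); s=f*t/max(r,1e-9)
        return np.array([k["cx"]+q[0]*s,k["cy"]+q[1]*s])
    return np.array([k["cx"]+f*q[0]/q[2],k["cy"]+f*q[1]/q[2]])
def tri(*rs):
    A=0;b=0;ms=[np.eye(3)-np.outer(d,d) for o,d in rs]
    p=np.linalg.solve(sum(ms),sum(m@o for m,(o,d) in zip(ms,rs)))
    return p,[float(np.linalg.norm(m@(p-o))) for m,(o,d) in zip(ms,rs)]
def down(yaw):  # tool y axis along world angle yaw, z down
    c,s=np.cos(yaw),np.sin(yaw); y=np.array([c,s,0]); z=np.array([0,0,-1.]); return np.stack([np.cross(y,z),y,z],1)
E
python3 - <<'E'
from h import *
np.set_printoptions(precision=4,suppress=True)
S=lambda u,v:(180+u/3.6,150+v/3.6); D=lambda u,v:(210+u/3.2,150+v/3.2)
for n,a,b in [("burr top",S(592,122),D(332,352)),("cone tip",S(508,85),D(407,318)),("ball ctr",S(681,166),D(255,392)),
  ("rim",S(177,298),D(262,122)),("post top",S(59,342),D(199,36)),("bolt top",S(274,155),D(448,237)),("knob top",S(618,424),D(55,297)),
  ("blue1 top",S(406,157),D(358,252)),("purple top",S(525,215),D(239,278)),("blue2",S(709,62),D(395,474)),("red",(0,0),D(321,515))]:
    if n=="red": print(n,at_z("side",*b,.1)); continue
    print(n,*tri(ray("scene",*a),ray("side",*b)))
print(manip.tcp_to_tips, vision.get_calibration("wrist"))
E
```

```text
burr top [ 0.5343 -0.1516  0.0727] [0.0003819598834888771, 0.0003819598834887363]
cone tip [ 0.5868 -0.141   0.0784] [0.00024906336188036367, 0.0002490633618805559]
ball ctr [ 0.4815 -0.163   0.0636] [0.0008044704903368121, 0.0008044704903369327]
rim [0.5685 0.1096 0.0675] [0.00019868824663965798, 0.0001986882466397285]
post top [0.5438 0.1918 0.0981] [4.8399175239527596e-05, 4.839917523941371e-05]
bolt top [ 0.6599 -0.032   0.0458] [0.0005976159781918975, 0.0005976159781918287]
knob top [ 0.3891 -0.0028  0.0333] [0.0005692522542292196, 0.0005692522542292705]
blue1 top [ 0.5839 -0.0579  0.0683] [0.0006319080698897684, 0.0006319080698898386]
purple top [ 0.5015 -0.0612  0.0686] [0.00024545610327269884, 0.00024545610327277143]
blue2 [ 0.5358 -0.2575  0.0699] [0.0008970056630996513, 0.0008970056630996383]
red [ 0.4775 -0.3015  0.1   ]
0.1734 {'vertical_fov': 65.70646984690485, 'cx': 271.0548869514711, 'cy': 209.63853684597672, 'rvec': array([-2.3825,  1.6709,  0.2301]), 'tvec': array([-0.6246, -0.0363,  0.3779])}
```

```bash
python3 - <<'E'
from h import *
np.set_printoptions(precision=4,suppress=True)
manip.move_to([.5343,-.1516,.34],down(-1.365))
k=vision.get_calibration("wrist"); im=vision.camera("wrist"); cv2.imwrite("pics/w1.png",im[:,:,::-1])
for n in ["straight_burr","cone_burr","ball_burr"]:
    for d in vision.silhouettes(n,"wrist"): print(n,round(d["score"],2),d["extent"])
print(k, proj("wrist",[.5343,-.1516,.0765],k)); s=status.read_state(); print(s["clock"],s["ee_pos"],s["joints"])
E
```

```text
straight_burr 0.96 [142.2, 104.9, 190.1, 142.7]
straight_burr 0.92 [251.3, 189.6, 286.7, 230.4]
straight_burr 0.86 [135.4, 198.5, 183.5, 247.2]
straight_burr 0.85 [369.4, 206.0, 413.5, 248.6]
cone_burr 0.81 [254.0, 120.8, 282.8, 152.1]
cone_burr 0.75 [102.2, 275.5, 129.6, 302.9]
ball_burr 0.8 [255.4, 255.6, 283.8, 284.0]
{'vertical_fov': 65.70646984690485, 'cx': 271.0548869514711, 'cy': 209.63853684597672, 'rvec': array([-2.2646,  1.8426,  0.2533]), 'tvec': array([-0.2581,  0.4552,  0.4479])} [269.5857 211.9616]
3.2667 [ 0.5342 -0.1523  0.34  ] [ 0.6094  0.2638 -0.4796  1.7118  0.1297  1.1975 -1.2696]
```

View pics/w1.png

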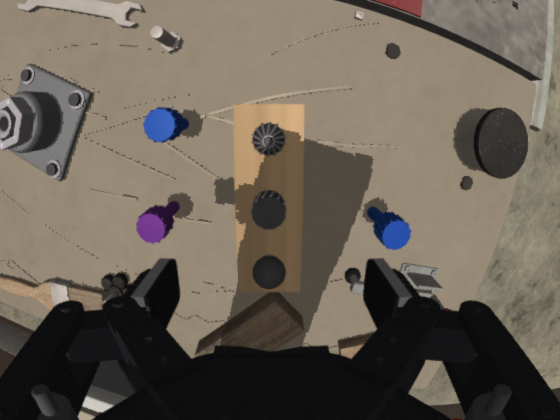

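The wrist view, in close-up, shows the dark flat-topped burr mid-rack at (269,210), between the cone (268,137) and the ball (269,271). The fingers stand square to the rack and clear of the blue and purple look-alikes.

```bash
python3 - <<'E'
from h import *
np.set_printoptions(precision=4,suppress=True)
p=at_z("wrist",269,209.5,.0765); print("burr",p)
if np.linalg.norm(p[:2]-[.5343,-.1516])>.006: raise SystemExit
R=down(-1.365)
manip.servo_line([p[0],p[1],.2265],R,rate=.12,until_force=12)
manip.gripper_close(f_grip=50); s=status.read_state(); print(s["opening"],s["grasp_force"],s["force"],s["ee_pos"])
manip.servo_line([p[0],p[1],.345],rate=.12)
# look at the chuck from beside/above, burr in hand
manip.move_to([.53,.02,.37],R)
k=vision.get_calibration("wrist"); im=vision.camera("wrist"); cv2.imwrite("pics/w2.png",im[:,:,::-1])
for n in ["collet_throat","lever_post","chuck","straight_burr"]:
    for d in vision.silhouettes(n,"wrist"): print(n,round(d["score"],2),d["extent"])
print(k,proj("wrist",[.5685,.1096,.072],k),proj("wrist",[.5438,.1918,.102],k)); s=status.read_state(); print(s["clock"],s["ee_pos"],s["opening"],s["joints"])
E
```

```text
burr [ 0.5362 -0.1502  0.0765]
0.024634831663059464 48.91140639781952 [-1.9242 -0.0154  4.8542] [ 0.5363 -0.1502  0.2269]
collet_throat 0.63 [155.8, 122.4, 195.0, 153.6]
lever_post 0.97 [62.0, 129.8, 150.8, 167.6]
chuck 0.65 [64.4, 72.1, 256.5, 198.7]
straight_burr 0.97 [346.5, 141.2, 386.5, 177.8]
straight_burr 0.8 [244.9, 224.7, 300.6, 318.6]
straight_burr 0.69 [477.9, 224.0, 525.3, 260.9]
straight_burr 0.64 [329.8, 219.7, 366.6, 264.9]
{'vertical_fov': 65.70646984690485, 'cx': 271.0548869514711, 'cy': 209.63853684597672, 'rvec': array([-2.2662,  1.8397,  0.2537]), 'tvec': array([-0.0891,  0.4767,  0.4848])} [175.747  136.2785] [ 71.8968 153.9432]
7.0667 [0.5301 0.0189 0.3697] 0.024429589651683247 [ 0.4125  0.1976 -0.5958  1.7328  0.1164  1.2471 -1.5783]
```

View pics/w2.png

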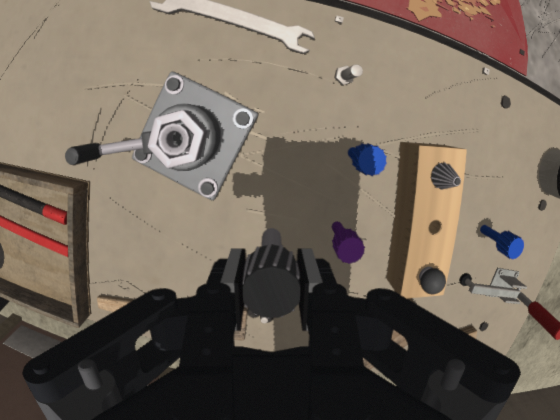

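The burr is in the hand at (270,275), with its shank tip around (270,235). The throat is at (176,138) and the post top at (73,156), both within 2 px of prediction. The cone and ball are still in the rack. Next I'll hover over the chuck for a closer look.

```bash
python3 - <<'E'
from h import *
np.set_printoptions(precision=4,suppress=True)
for y in (-.46,-.7,-2.3,-2.1): print(y,solver.inverse_kinematics([.5685,.1096,.33],down(y)),solver.inverse_kinematics([.5685,.1096,.25],down(y)))
yaw=-.7 if solver.inverse_kinematics([.5685,.1096,.25],down(-.7)) is not None else -1.1
manip.move_to([.5685,.1096,.37],down(yaw))
print(yaw, "tip expected",)
manip.wait(.3)
k=vision.get_calibration("wrist"); s=status.read_state(); im=vision.camera("wrist"); cv2.imwrite("pics/w3.png",im[:,:,::-1])
cv2.imwrite("pics/w3c.png",cv2.resize(im[110:310,130:390],None,fx=3,fy=3,interpolation=cv2.INTER_CUBIC)[:,:,::-1])
for n in ["collet_throat","lever_post"]:
    for d in vision.silhouettes(n,"wrist"): print(n,round(d["score"],2),d["extent"])
print(k,proj("wrist",[.5685,.1096,.072],k),proj("wrist",[.5438,.1918,.102],k),"tip",proj("wrist",s["ee_pos"]-[0,0,.2224],k)); print(s["clock"],s["ee_pos"],s["opening"],s["joints"])
E
```

```text
-0.46 [ 0.3218  0.3735 -0.7238  1.6519  0.2607  1.2155 -0.9193] [ 0.2947  0.4608 -0.6954  1.7272  0.33    1.0739 -0.9689]
-0.7 [ 0.3045  0.3678 -0.7011  1.6528  0.2503  1.213  -1.152 ] [ 0.2789  0.4549 -0.6745  1.728   0.3181  1.0706 -1.2007]
-2.3 [-0.3836  0.2814  0.1355  1.6911 -0.0407  1.1719 -2.5376] [-0.3824  0.3653  0.1357  1.7652 -0.0569  1.0148 -2.5255]
-2.1 [ 0.1924  0.3375 -0.5577  1.6586  0.1891  1.1998 -2.5088] [ 0.1694  0.4217 -0.5342  1.7338  0.2423  1.0522 -2.5475]
-0.7 tip expected
collet_throat 0.89 [250.1, 179.4, 284.0, 216.0]
lever_post 0.61 [161.7, 136.6, 255.1, 194.0]
{'vertical_fov': 65.70646984690485, 'cx': 271.0548869514711, 'cy': 209.63853684597672, 'rvec': array([-2.7073,  0.9905,  0.1364]), 'tvec': array([-0.3635,  0.407 ,  0.4654])} [271.0343 200.6504] [174.8248 149.9172] tip [272.0499 231.3912]
7.875 [0.5685 0.1086 0.3701] 0.02407818979473209 [ 0.3128  0.3325 -0.7073  1.6051  0.2235  1.2866 -1.1328]
```

View pics/w3c.png

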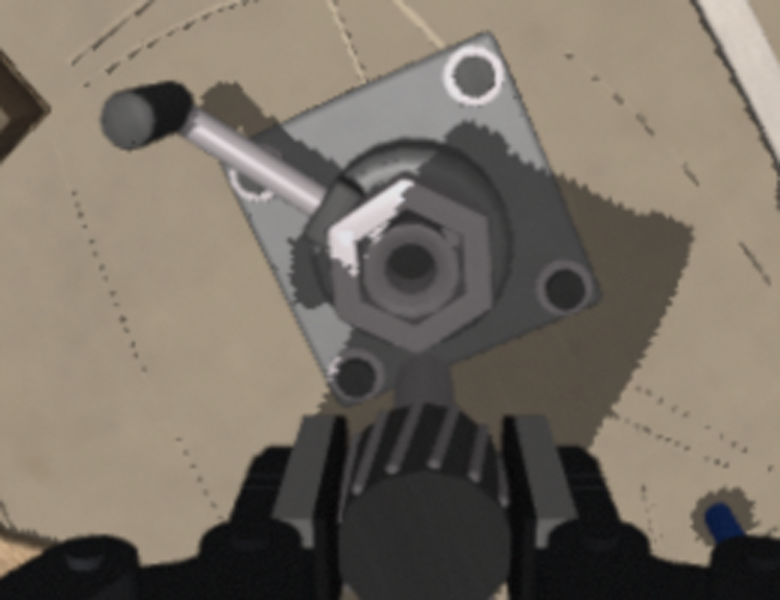

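The throat centre is at full-image (267,198), about 3–4 px left of and above my estimate. The shank tip shows at about (271,232), matching its predicted position, and the post top is at (173,150). I'll correct for this and check again closer.

```bash
python3 - <<'E'
from h import *
np.set_printoptions(precision=4,suppress=True)
k=vision.get_calibration("wrist")
t=at_z("wrist",267,198.5,.072,k); q=at_z("wrist",173.3,149.7,.102,k); print("throat",t,"post",q, np.linalg.norm((q-t)[:2]),np.arctan2(*(q-t)[1::-1]))
if np.linalg.norm(t[:2]-[.5685,.1096])>.008: raise SystemExit
manip.servo_line([t[0],t[1],.32],down(-.7),rate=.12); manip.wait(.3)
k=vision.get_calibration("wrist"); s=status.read_state(); im=vision.camera("wrist")
c=im[150:270,200:340].copy()
cv2.imwrite("pics/w4c.png",cv2.resize(c,None,fx=5,fy=5,interpolation=cv2.INTER_CUBIC)[:,:,::-1])
for d in vision.silhouettes("collet_throat","wrist"): print(round(d["score"],2),d["extent"])
print(proj("wrist",[*t[:2],.072],k),"tip",proj("wrist",s["ee_pos"]-[0,0,.2224],k)); print(s["clock"],s["ee_pos"],s["force"])
E
```

```text
throat [0.5671 0.1139 0.072 ] post [0.5429 0.1934 0.102 ] 0.0830796215592059 1.8664125900940642
0.64 [252.4, 195.7, 293.0, 233.5]
[271.7005 219.3596] tip [271.9897 231.7156]
8.8917 [0.5672 0.1139 0.3206] [-0.1834  0.4466 -1.6727]
```

View pics/w4c.png

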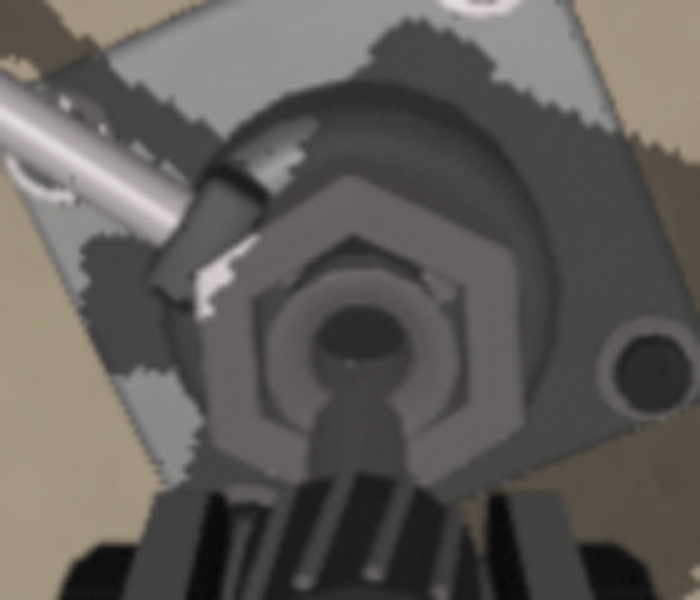

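The close crop shows the shank tip at about (270,231), just short of the throat ring. The ring's left, right and top edges are at u=253.4, u=292.2 and v=203.6. I'll fit the ring's circle in both pictures to settle the last millimetre.

```bash
python3 - <<'E'
from h import *
from scipy.optimize import least_squares
np.set_printoptions(precision=4,suppress=True)
k4=vision.get_calibration("wrist")
k3=dict(k4,rvec=np.array([-2.7073,.9905,.1364]),tvec=np.array([-.3635,.407,.4654]))
def ext(p,k):
    a=np.linspace(0,2*np.pi,73); q=np.array([proj("wrist",[p[0]+p[2]*np.cos(t),p[1]+p[2]*np.sin(t),.072],k) for t in a]); return [q[:,0].min(),q[:,0].max(),q[:,1].min(),q[:,1].max()]
o4=[253.4,292.2,203.6]; o3=[250.7,282.7,184,215]
for name,f in (("w4",lambda p:np.subtract(ext(p,k4)[:3],o4)),("w3",lambda p:np.subtract(ext(p,k3),o3)),("both",lambda p:np.r_[np.subtract(ext(p,k4)[:3],o4),np.subtract(ext(p,k3),o3)])):
    r=least_squares(f,[.567,.1135,.012],diff_step=1e-3); print(name,r.x,r.fun)
R=down(-.7); print("cam",-cv2.Rodrigues(k4["rvec"])[0].T@k4["tvec"], "toolx",R[:,0])
E
```

```text
w4 [0.5661 0.1117 0.0136] [ 0.  0. -0.]
w3 [0.5662 0.1126 0.0135] [ 0.0186 -0.0185 -0.0189  0.0193]
both [0.5663 0.1122 0.0135] [-0.0747 -0.4264 -0.5155  0.365   0.2406  0.3358  0.2818]
cam [0.6101 0.1658 0.2889] toolx [0.6442 0.7648 0.    ]
```

```bash
python3 - <<'E'
from h import *
np.set_printoptions(precision=4,suppress=True)
R=down(-.7)
manip.servo_line([.5663,.1122,.305],R,rate=.06); manip.wait(.2); f0=status.read_state()["force"]; print(f0)
h=manip.servo_line([.5663,.1122,.253],R,rate=.03,until_force=9)
s=status.read_state(); print(h,s["ee_pos"],s["force"]-f0,s["wrist_torque"],s["clock"],s["opening"])
E
```

```text
[-0.5917  0.1973 -1.954 ]
True [0.5666 0.1125 0.2878] [ 0.1763 -1.0031  7.2853] [-0.0621  0.2515 -0.0158] 10.4 0.024877254041623848
```

```bash
python3 - <<'E'
from h import *
np.set_printoptions(precision=4,suppress=True)
R=down(-.7); c=np.array([.5663,.1122])
for d in [(0,-.0012),(.0012,-.0006),(-.0012,-.0006),(0,.0012),(.0012,.0012),(-.0012,.0012),(0,-.0024)]:
    p=c+d
    manip.servo_line([*p,.2905],R,rate=.05); manip.wait(.15); s0=status.read_state()
    h=manip.servo_line([*p,.253],R,rate=.03,until_force=8)
    s=status.read_state(); print(d,h,s["ee_pos"],s["force"]-s0["force"],s["wrist_torque"]-s0["wrist_torque"],s["clock"],s["opening"])
    if s["ee_pos"][2]<.283: break
E
```

```text
(0, -0.0012) True [0.5666 0.1116 0.288 ] [-0.3809 -0.1326  2.2798] [-0.2138  0.271  -0.0569] 11.1833 0.024105068917065417
(0.0012, -0.0006) True [0.5677 0.1118 0.2879] [-0.5247 -0.7139  6.7493] [-0.1244  0.288   0.0114] 11.9667 0.024391469049669493
(-0.0012, -0.0006) True [0.5653 0.1121 0.2909] [-1.1514 -1.8439  0.96  ] [-0.3548  0.1908 -0.0156] 12.6583 0.02433002842248891
(0, 0.0012) True [0.5668 0.1138 0.2569] [-0.995   0.4071  5.1729] [ 0.041  -0.0758  0.0108] 14.0917 0.02436136131661509
```

The tip is at z≈0.0345 with light contact, so it is home. I'll release, verify, then make ready for the lever.

```bash
python3 - <<'E'
from h import *
np.set_printoptions(precision=4,suppress=True)
k2=dict(vision.get_calibration("wrist"),rvec=np.array([-2.2662,1.8397,.2537]),tvec=np.array([-.0891,.4767,.4848]))
print("tray corners",at_z("wrist",90,178,.05,k2),at_z("wrist",85,325,.05,k2))
manip.open_gripper(); s=status.read_state(); p=s["ee_pos"]; print(s["force"],s["clock"])
manip.servo_line([p[0],p[1],.37],rate=.15)
manip.gripper_close(f_grip=40); manip.wait(.1)
k=vision.get_calibration("wrist"); im=vision.camera("wrist")
cv2.imwrite("pics/w5c.png",cv2.resize(im[110:310,130:390],None,fx=3,fy=3,interpolation=cv2.INTER_CUBIC)[:,:,::-1])
vision.camera("side")
for cam in("wrist","side"):
  for n in("straight_burr","lever_post"):
    for d in vision.silhouettes(n,cam): print(cam,n,round(d["score"],2),d["extent"])
print("pred top",proj("wrist",[.5668,.1138,.106],k),"post",proj("wrist",[.5429,.1934,.102],k),"side top",proj("side",[.5668,.1138,.106]),proj("side",[.5668,.1138,.08])); print(status.read_state()["clock"])
for th in (1.862,1.4,1.,.6,.3):
    t=np.array([np.sin(th),-np.cos(th)]); q=np.array([.5668,.1138])+.085*np.array([np.cos(th),np.sin(th)])-.019*t
    print(th,q,solver.inverse_kinematics([*q,.2464],down(th)))
E
```

```text
tray corners [0.5115 0.2017 0.05  ] [0.3244 0.212  0.05  ]
[-1.0179 -0.55    0.5739] 14.7083
wrist straight_burr 0.75 [365.7, 281.4, 398.7, 308.3]
wrist straight_burr 0.55 [250.9, 190.8, 288.8, 231.4]
wrist lever_post 0.65 [168.4, 142.5, 259.3, 197.0]
side straight_burr 0.78 [311.1, 225.3, 328.9, 257.1]
side straight_burr 0.68 [277.4, 231.0, 289.4, 262.3]
side straight_burr 0.58 [282.9, 170.5, 296.1, 189.8]
side lever_post 0.66 [270.0, 160.9, 282.1, 182.9]
pred top [271.7071 213.4698] post [178.6628 153.2841] side top [290.5279 173.4624] [290.5841 182.8973]
16.7833
1.862 [0.5242 0.1898] [ 0.4436  0.593  -1.105   1.7737  0.5803  1.1451  1.0154]
1.4 [0.5625 0.2008] [ 0.3408  0.6297 -1.0056  1.6698  0.5717  1.1661  0.5872]
1.0 [0.5967 0.1956] [ 0.2854  0.6573 -0.9267  1.5863  0.5562  1.182   0.2422]
0.6 [0.6262 0.1775] [ 0.254   0.6702 -0.8469  1.5222  0.5254  1.1887 -0.0842]
0.3 [0.6424 0.1571] [ 0.2458  0.6696 -0.7905  1.493   0.4958  1.1871 -0.3239]
```

View pics/w5c.png

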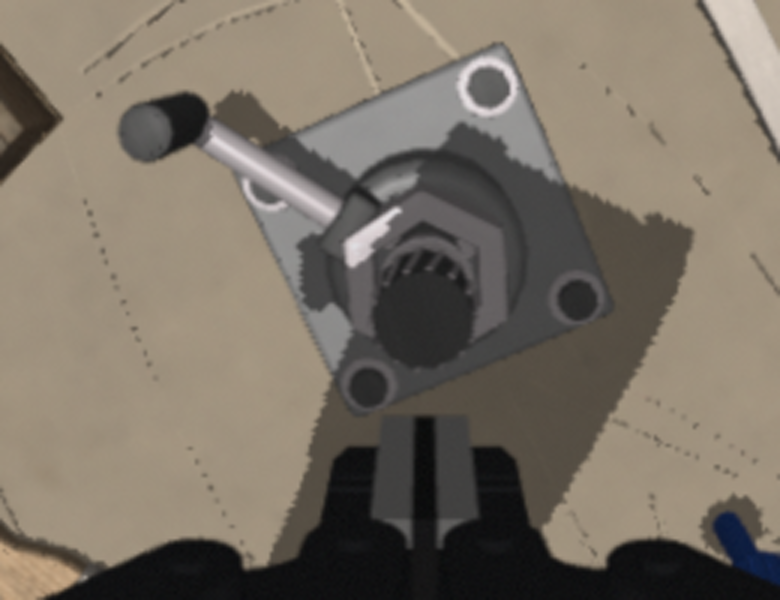

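The burr stands upright in the collet with its head at (271,217), and the side view's head height fits being home. The lever is unmoved, with the post at (178,154). Ring axis (0.5663,0.1122) to post measures 84.5 mm, against 85 expected. Next I'll approach the post and feel for contact.

```bash
cat >> h.py <<'E'
C=np.array([.5663,.1122]); Z=.2514
def pose(th,gap):
    t=np.array([np.sin(th),-np.cos(th)]); return np.r_[C+.085*np.array([np.cos(th),np.sin(th)])-gap*t,Z],t
E
python3 - <<'E'
from h import *
np.set_printoptions(precision=4,suppress=True)
print("tray tip",at_z("wrist",150,149,.04))
th=1.851; p,t=pose(th,.030); R=down(th)
manip.move_to([p[0],p[1],.37],R)
h=manip.servo_line(p,R,rate=.12,until_force=8); s=status.read_state(); print("down",h,s["ee_pos"],s["force"])
if h: raise SystemExit
manip.wait(.3); f0=status.read_state()["force"]; np.save("f0.npy",f0)
q,_=pose(th,.012)
h=manip.servo_line(q,R,rate=.02,until_force=3); s=status.read_state()
d=s["ee_pos"][:2]-C; post=C+.085*np.array([np.cos(th),np.sin(th)])
print("contact",h,s["ee_pos"],"gap",-(s["ee_pos"][:2]-post)@t,"ft",-(s["force"]-f0)[:2]@t,s["force"]-f0,s["clock"],s["joints"])
E
```

```text
tray tip [0.5065 0.2234 0.04  ]
down False [0.5142 0.1858 0.2521] [-0.1155  0.1442  0.0396]
contact True [0.5251 0.1887 0.2509] gap 0.018465096987368618 ft 0.12139640237208553 [-0.3891  0.9131  0.1019] 20.8 [ 0.4177  0.5601 -1.0599  1.7695  0.5355  1.1365  1.0369]
```

```bash
cat > push.py <<'E'
from h import *
f0=np.load("f0.npy"); th=1.851; log=[]; step=.05; T0=status.read_state()["clock"]
def ft(th):
    s=status.read_state(); _,t=pose(th,0); f=(s["force"]-f0)[:2]; d=s["ee_pos"][:2]-C
    return -f@t, f@np.array([np.cos(th),np.sin(th)]), s
peak=0
while th>.2:
    th-=step; p,t=pose(th,.0185)
    h=manip.servo_line(p,down(th),rate=.04,until_force=6)
    a,_,_=ft(th); manip.wait(.06); b,r,s=ft(th); act=s["ee_pos"][:2]
    lag=(p[:2]-act)@t
    log.append((th,a,b)); print(f"{th:.3f} move {a:.1f} rest {b:.1f} rad {r:.1f} lag {lag*1e3:.1f}mm hit {h} t {s['clock']:.1f}")
    m=max(a,b)
    if m>=13.5 : print("tight"); break
    step=.05 if m<8.5 else .015
    if s["clock"]-T0>28: break
E
python3 push.py
```

```text
1.801 move 0.5 rest -0.3 rad 0.1 lag 0.8mm hit True t 21.1
1.751 move -0.1 rest -1.6 rad 0.5 lag 1.7mm hit True t 21.3
1.701 move -0.1 rest 1.0 rad -0.9 lag 2.5mm hit True t 21.6
1.651 move 0.2 rest -0.6 rad 0.3 lag 3.7mm hit True t 21.9
1.601 move 0.4 rest -0.5 rad 0.7 lag 5.1mm hit True t 22.1
1.551 move -0.9 rest 1.2 rad 0.5 lag 7.0mm hit True t 22.4
1.501 move 0.9 rest -1.0 rad -0.9 lag 9.4mm hit True t 22.7
1.451 move 0.1 rest 0.7 rad 0.2 lag 12.3mm hit True t 22.9
1.401 move -0.7 rest 0.7 rad 0.4 lag 15.3mm hit True t 23.2
1.351 move 0.3 rest -0.3 rad 0.2 lag 18.4mm hit True t 23.5
1.301 move 0.0 rest -0.5 rad 0.1 lag 21.6mm hit True t 23.8
1.251 move 0.4 rest 0.3 rad -0.8 lag 24.7mm hit True t 24.1
1.201 move -0.0 rest -0.3 rad -0.3 lag 27.8mm hit True t 24.4
1.151 move -0.3 rest -0.1 rad -0.1 lag 30.8mm hit True t 24.7
1.101 move 0.3 rest -0.3 rad -0.4 lag 33.7mm hit True t 25.1
1.051 move -0.3 rest 0.6 rad -0.3 lag 36.6mm hit True t 25.4
1.001 move 0.7 rest -0.3 rad 0.4 lag 39.3mm hit True t 25.7
0.951 move 0.6 rest 0.1 rad 0.7 lag 42.0mm hit True t 26.1
0.901 move 0.6 rest 
[... 238 characters left out ...]
 0.4 rad 0.0 lag 53.4mm hit True t 28.0
0.651 move 0.6 rest 0.3 rad -0.2 lag 55.2mm hit True t 28.4
0.601 move 1.0 rest 2.0 rad -0.9 lag 57.0mm hit True t 28.9
0.551 move 1.7 rest 1.0 rad -1.1 lag 58.7mm hit True t 29.3
0.501 move 1.5 rest 1.8 rad -1.3 lag 60.2mm hit True t 29.7
0.451 move 0.7 rest 1.5 rad -1.2 lag 61.5mm hit True t 30.2
0.401 move 0.2 rest 0.4 rad -2.0 lag 62.7mm hit True t 30.6
0.351 move 0.8 rest 1.2 rad -1.1 lag 63.7mm hit True t 31.1
0.301 move 0.2 rest 0.7 rad -1.7 lag 64.5mm hit True t 31.6
0.251 move 0.1 rest 0.0 rad -1.7 lag 65.3mm hit True t 32.1
0.201 move -0.2 rest 1.2 rad -0.9 lag 65.8mm hit True t 32.5
0.151 move 1.1 rest 0.8 rad -0.9 lag 66.1mm hit True t 33.0
```

```bash
python3 - <<'E'
from h import *
np.set_printoptions(precision=4,suppress=True)
s=status.read_state(); R=s["orientation"]; print(s["ee_pos"],"yaw",np.arctan2(R[1,1],R[0,1]),s["force"]-np.load("f0.npy"),s["clock"])
d=s["ee_pos"][:2]-C; print(np.hypot(*d),np.arctan2(d[1],d[0]))
im=vision.camera("side")
for d in vision.silhouettes("lever_post","side"): print(d["score"],d["extent"])
cv2.imwrite("pics/s6.png",cv2.resize(im[110:260,220:370],None,fx=4,fy=4,interpolation=cv2.INTER_CUBIC)[:,:,::-1])
E
```

```text
[0.5591 0.1967 0.2371] yaw 1.1801160543067999 [-1.0591  0.6718  4.1827] 33.0417
0.08483176479683341 1.6562578588872408
0.55 [282.9, 267.8, 295.7, 281.3]
0.5 [276.6, 157.7, 284.8, 176.5]
```

View pics/s6.png

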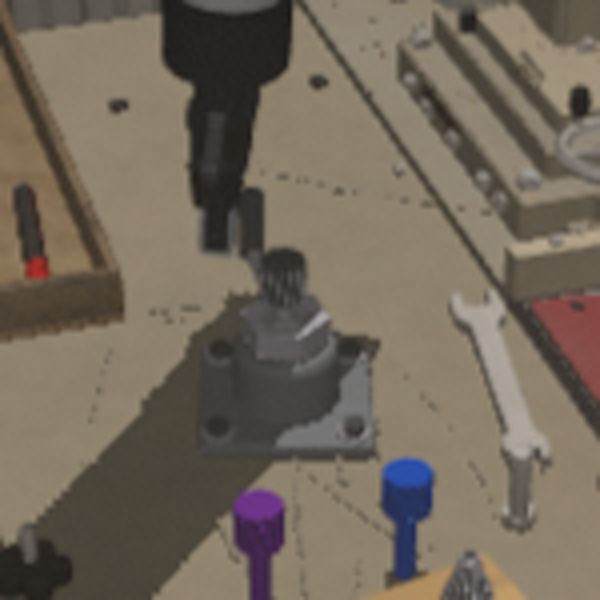

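The post has been pushed to about θ≈1.44, the burr still stands, and the fingers have sagged to the bar. My 6 N stop tripped on the lever's running friction, so I'll back off, square up and push with a proper limit.

```bash
cat > push.py <<'E'
from h import *
th=1.44; p,t=pose(th,.032)
manip.servo_line(p,down(th),rate=.06); manip.wait(.25); f0=status.read_state()["force"]; print("free",f0,status.read_state()["ee_pos"])
def ft(th):
    s=status.read_state(); _,t=pose(th,0); f=(s["force"]-f0)[:2]
    return -f@t, f@np.array([np.cos(th),np.sin(th)]), s
gap=.0185; p,t=pose(th,gap+.003); manip.servo_line(p,down(th),rate=.04); print("near ft",ft(th)[0])
step=.03; T0=status.read_state()["clock"]; m=0
while th>-.05:
    th-=step; p,t=pose(th,gap)
    h=manip.servo_line(p,down(th),rate=.025,until_force=max(3.,14.5-max(m,0)))
    a,r,s=ft(th); lag=(p-s["ee_pos"]); m=a
    print(f"{th:.3f} ft {a:.1f} rad {r:.1f} fz {(s['force']-f0)[2]:.1f} lag {lag[:2]@t*1e3:.1f} z {s['ee_pos'][2]:.4f} hit {h} t {s['clock']:.1f}")
    if h or m>=13.3: break
    step=.03 if m<8.5 else .012
    if s["clock"]-T0>20: break
E
python3 push.py
```

```text
free [-0.22358692 -0.01216147  0.55715449] [0.54584269 0.20046059 0.25104121]
near ft 3.9194126972127425
1.410 ft 5.2 rad 3.0 fz 0.3 lag 0.6 z 0.2513 hit False t 34.7
1.380 ft 5.7 rad 2.3 fz 0.1 lag 0.8 z 0.2513 hit False t 34.9
1.350 ft 5.3 rad 3.9 fz 0.0 lag 0.8 z 0.2513 hit False t 35.2
1.320 ft 7.0 rad 3.8 fz 0.0 lag 0.8 z 0.2513 hit False t 35.4
1.290 ft 5.8 rad 3.1 fz 0.6 lag 0.9 z 0.2513 hit False t 35.7
1.260 ft 5.8 rad 3.2 fz -0.2 lag 0.9 z 0.2513 hit False t 36.0
1.230 ft 6.5 rad 3.3 fz 0.6 lag 0.9 z 0.2513 hit False t 36.2
1.200 ft 6.7 rad 2.7 fz 0.5 lag 1.0 z 0.2513 hit False t 36.5
1.170 ft 6.6 rad 3.1 fz -1.0 lag 1.0 z 0.2513 hit False t 36.7
1.140 ft 6.7 rad 3.0 fz -0.2 lag 1.0 z 0.2513 hit False t 37.0
1.110 ft 5.1 rad 2.3 fz -0.6 lag 1.1 z 0.2513 hit False t 37.2
1.080 ft 6.4 rad 2.8 fz 0.4 lag 1.1 z 0.2513 hit False t 37.5
1.050 ft 6.2 rad 2.4 fz -0.1 lag 1.1 z 0.2514 hit False t 37.8
1.020 ft 5.7 rad 2.9 fz -0.6 lag 1.1 z 0.2513 hit False t 38.0
0.990 ft 7.1 rad 2.2 fz -0.3 lag 1.2 z 0.2514 hit False t 38.3
0.960 ft 5.7 rad 3.7 fz -0.7 lag 1.2 z 0.2514 hit False t 
[... 698 characters left out ...]
.600 ft 9.2 rad 2.7 fz -1.7 lag 2.5 z 0.2514 hit False t 41.6
0.588 ft 10.9 rad 2.6 fz -1.1 lag 2.7 z 0.2514 hit False t 41.9
0.576 ft 9.6 rad 1.6 fz -0.9 lag 2.8 z 0.2514 hit False t 42.1
0.564 ft 10.6 rad 2.7 fz -1.6 lag 2.9 z 0.2514 hit False t 42.4
0.552 ft 10.6 rad 2.0 fz -1.1 lag 3.0 z 0.2514 hit False t 42.6
0.540 ft 11.2 rad 1.6 fz -0.9 lag 3.2 z 0.2514 hit False t 42.9
0.528 ft 11.5 rad 1.9 fz -1.3 lag 3.2 z 0.2514 hit False t 43.1
0.516 ft 11.3 rad 1.7 fz -0.9 lag 3.3 z 0.2514 hit False t 43.4
0.504 ft 11.8 rad 2.0 fz -1.1 lag 3.4 z 0.2514 hit False t 43.6
0.492 ft 12.2 rad 2.2 fz -1.1 lag 3.5 z 0.2514 hit False t 43.9
0.480 ft 13.3 rad 1.6 fz -0.9 lag 3.6 z 0.2514 hit False t 44.1
```

```bash
cat > fin.py <<'E'
from h import *
f0=np.array([-.2236,-.0122,.557]); th=.480; gap=.0185
for i in range(6):
    th-=.012; p,t=pose(th,gap); manip.servo_line(p,down(th),rate=.025,until_force=4)
    v=[]
    for _ in range(6):
        manip.wait(.02); s=status.read_state(); v.append(-(s["force"]-f0)[:2]@t)
    print(f"{th:.3f} mean ft {np.mean(v):.1f} sd {np.std(v):.1f} lag {(p-s['ee_pos'])[:2]@t*1e3:.1f} t {s['clock']:.1f}")
    if np.mean(v)>=14.2: break
q=s["ee_pos"].copy(); q[:2]-=.03*t; manip.servo_line(q,rate=.08)
q[2]=.40; manip.servo_line(q,rate=.15)
im=vision.camera("side"); cv2.imwrite("pics/s7.png",cv2.resize(im[110:310,200:400],None,fx=3,fy=3,interpolation=cv2.INTER_CUBIC)[:,:,::-1])
for d in vision.silhouettes("straight_burr","side"): print(d["score"],d["extent"])
print(status.read_state()["clock"],status.read_state()["force"])
E
python3 fin.py
```

```text
0.468 mean ft 12.7 sd 0.4 lag 3.7 t 44.5
0.456 mean ft 13.4 sd 0.5 lag 3.8 t 44.8
0.444 mean ft 13.3 sd 0.6 lag 3.9 t 45.2
0.432 mean ft 13.6 sd 0.3 lag 4.0 t 45.5
0.420 mean ft 14.0 sd 0.3 lag 4.1 t 45.9
0.408 mean ft 14.4 sd 0.4 lag 4.2 t 46.2
0.72 [313.5, 223.8, 329.1, 255.7]
0.68 [276.9, 230.5, 289.4, 260.1]
0.54 [324.9, 294.9, 342.6, 327.8]
0.43 [284.5, 172.6, 296.8, 186.8]
48.05 [-0.41647793 -0.2620325   0.62678742]
```

View pics/s7.png

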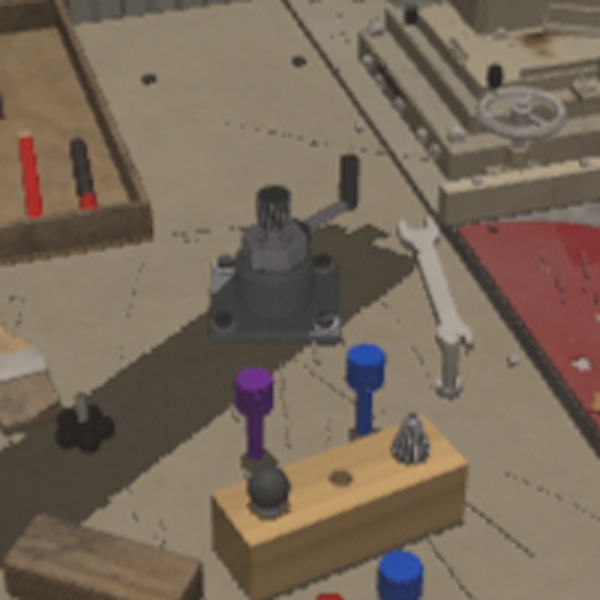

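The burr stands upright and home at full-image (291,179). The lever has swung round, with the post at (316,170), and the other burrs, bolt and knob are where they were. The lever reached 14.4 N and the arm is clear, so I'm handing in.

```bash
python3 -c "
from rig import sign_off
print(sign_off())"
```

```text
the job is handed in; nothing more can be done
None
```

I set the straight burr in the collet, fully home as far as the camera and arm height show, tightened the lever to about 14.4 N at the post, and handed the job in at about 48 s; no verdict was shown.

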